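# Clear the board, lean it up, and take the bread roll with the tongs

## Task

The dark chopping board stands in front of the bread roll: take it away and lean it at an angle against the white caddy, its lower edge on the worktop, and let go of it. Then pick up the kitchen tongs, close their red jaws on the bread roll without touching the roll with the gripper, and lift it off its dish. Finish while holding: keep the roll still in the tongs, a good 15 cm above the worktop, with the board still leaning and the mug still standing.

Things in the scene. Friction and masses are not known exactly. Their poses are not given: they have to be found in the camera images.
- board_center (a point): centre of the dark wooden chopping board, loose, about 0.55 kg, 175 wide x 18 thick x 190 mm high. It starts standing free on its lower edge, across the way to the bread roll, on the robot's side of it. x of the frame runs along the width, y through the thickness, z up the board. It can be gripped from above over its top edge, across the thickness
- board_foot (a point): middle of the board's lower edge, 95 mm below its centre
- caddy: white square caddy, fixed, 141 mm high, a plain open container 89 x 89 mm at the top and slightly narrower below, with rounded corners; origin at the centre of its underside, x and y across its flat sides (the -x side looks roughly toward the robot)
- roll_center (a point): centre of the small brown round bread roll, 52 mm in diameter, 40 mm high, about 40 g, loose and rigid, lying flat on the dish. The centre is 20 mm above its underside; its sides are upright from 13 to 23 mm above the underside
- dish: low white ceramic dish, fixed, 88 (x) x 128 (y) x 9 mm high, under the bread roll; origin at the centre of its underside
- tongs_grip (a point): grip point of the loose kitchen tongs (0.11 kg, balanced near here): midway between the black rubber grips of the two arms, half-way up. The tongs lie flat, 24 mm high, arms opening level. x points to the red jaws, y across the arms, z up. The flat outer faces of the grips are 80 mm long, 39 mm apart here with the arms parallel, 61 mm fully open. Tongs reach 136 mm behind, 125 mm ahead
- tongs_jaws (a point): point midway between the two cupped red jaws, 105 mm ahead of tongs_grip along x, half-way up the 24 mm high jaws. The jaws fit round an upright cylinder 52 mm in diameter when the arms are parallel; with the tongs open they stand about 90 mm apart at their ends
- tongs_left (a joint): opening of the left arm from the middle line, rad: 0.11 = fully open (held by a spring; hinge 100 mm behind the grip point), 0 = arms parallel, -0.06 = shut. Closing starts at about 6 N of squeeze on the rubber grips and takes 8 N at parallel; squeezed less, or only to 56 mm width, they stay open and can be carried so. 25 to 40 N closes them firmly on the roll
- tongs_right (a joint): the same angle of the right arm, always equal to the left one
- mug: cream mug standing by, loose, 78 x 116 x 101 mm, origin under its foot; leave it standing
Things that resemble listed ones, but are neither listed nor needed, are in the scene too. Leave any blue look-alike of the caddy alone.

How it is judged:
By the outcome, as a careful person would: the job done as asked, in the order asked, and still so for the second after the job is handed in, while the arm keeps its last pose, push and grip.
It also fails if it takes over 64 s, if anything falls off the work surface, if the arm or the gripper's body presses on something with over 40 N, if the wrist force passes 120 N, or if a joint passes its speed limit or range.

## Robot

A 7-joint arm with a two-finger parallel gripper is mounted at the origin on a cart in front of the work surface, level with it; the furniture and walls round the work are solid. World frame = base frame: x ahead of the robot, y to its left, z up, the work surface at z = 0. Lengths are in m, angles in rad, forces in N, time in s.
With the tool pointing down it reaches from about 0.35 to 0.775 m from the base axis. Payload 3.1 kg.
Tool frame: the origin (TCP) lies where the fingers leave the gripper's body, on its centre line; the fingertips stand 73 mm ahead of it and the grasp point (between the pads) lies 54 mm ahead of it (bot.finger_overhang is the distance from the TCP to the fingertips, in m); z points along the fingers, y is the line along which they close (so a half turn about z gives the same grasp; the last joint's range is limited). The gripper opens to 85 mm and grips with 20 to 120 N. Pads are 22 mm wide; open, the fingers measure 114 mm over their backs; the gripper's body (76 mm by 85 mm) begins 54 mm behind the grasp point. The pads swing forward as they close: fully open they stand 13 mm farther back than shut.
Start: joints at [-0.042, 0.311, 0.014, 1.512, -0.004, 1.319, -0.027], TCP at [0.55, 0, 0.304] pointing down, gripper open.
Joint ranges: [-2.7, 2.7], [-0.3, 1.91], [-1.27, 1.3], [0.12, 2.57], [-1.44, 4.58], [0.2, 2.03], [-3.05, 3.05]. Speed limits (rad/s): [2.79, 2.79, 3.14, 3.14, 3.14, 3.14, 3.14].

## Interface

Orientations are given as a unit quaternion [w, x, y, z].
In Python, from cell import telemetry, read_camera, workorder, boxes_of, bot gives the robot as it stands.
- The arm moves only by the tool drive_tool, never from a script. Its argument "commands" is text: rows parted by semicolons, each of 7 numbers parted by spaces: the shift along the tool's x, y, z in cm, then the turn, a rotation vector about the tool's x, y, z in degrees, then the closure, from -1 (fully open) to 1 (shut). A call has 1 to 12 rows; each row is the pose to reach, as a shift and turn from the pose commanded when the call began, along the tool's axes at that moment; what a row does not reach only later rows make up. A row lasts 1/12 s, in which the tool goes at most 41.7 mm and 7.16 degrees, less where a joint would pass 70% of its speed; a pose out of reach is approached as far as the arm can. A call with a gripper value outside its range is refused whole. The fingers move at their own pace and stop on an object; the grip force is fixed at half the most. Time passes only in rows, so rows that repeat a pose let the fingers close. It gives the time, the measured TCP pose, the force and the opening at its end, in the units of the state.
- telemetry.read_state(): the state, without advancing time (a new reading comes with each control period).
- read_camera(name): name is "scene" or "side" or "wrist"; returns a dict with "image" (420x560x3 uint8, red, green, blue), "camera_matrix" (3x3 intrinsics, pixels), "view" (4x4, takes a point from world to camera coordinates); the wrist camera has in their place "tool_from_camera" (4x4, takes a point from camera to tool coordinates, whose origin is the TCP and whose axes are the flange's). Camera axes: x right, y down, z forward; pixel columns grow to the right and rows downward; lengths in m; the calibration is good to about 2 mm. A picture is of the moment at which its call begins: read the wrist's pose just before it. There is no depth.
- workorder.sign_off(): hands the job in, once; it reports no verdict.
Trained networks look in a picture, given as the dict that the camera call returned (one of the last four; its "shot" number tells which), for a name from the list of things; names that differ only in an ending like _2 or _b are one class to them, and where a whole thing is asked for, a point or a joint stands for the part that bears it (a point fixed in the world has none). Each returns a list of dicts, best first, with "conf" (0 to 1); they miss things now and then, are a little off and sometimes report something else, mostly with a low value. They report only what shows in the picture. A call takes as long as a camera call. They do not tell look-alikes from the thing itself.
- boxes_of(picture, query): "extent" ([left, top, right, bottom] in pixels, round what is visible of it).
The state is a dict: "time_s": time; "qpos": joint angles; "qd": joint speeds; "joint_torque": joint torques, N m; "ee_pos": TCP position; "orientation": TCP orientation; "force": force on the tool from outside, world axes, zero at the start; "torque": the same for the moment, N m; "gripper_width": finger opening in m.
Only numpy, scipy, OpenCV 4.12 (cv2) and the standard library are available. Lean on these libraries where they do the work, as an engineer would, in place of code of your own. Each camera call takes 0.05 s, during which the arm holds its last target. There are 200 camera calls.

## Working session

There is one attempt and no reset: what is moved stays moved. The work goes in short steps, Python scripts to look and compute and a tool call to move; the robot and the scene stay as the last step left them, time stands still between calls to the robot, and variables do not carry over. Pictures are saved under pics/ and viewed, on a budget of 10 in all, crops included, one or two more only if the job needs it, and the job is handed in when it is done.

Besides the shell and the picture viewer there is one more tool, called after "Emit:" by a JSON object that holds its "name" and its "arguments". drive_tool: Moves the arm, as the interface text tells. Its arguments: {"type":"object","properties":{"commands":{"type":"string"}},"required":["commands"]}

```bash
mkdir -p pics; ls; cat > h.py <<'E'
import numpy as np, cv2
from scipy.spatial.transform import Rotation as R
from cell import telemetry, read_camera, workorder, boxes_of, bot
def T_tool(s):
    q=s["orientation"]; T=np.eye(4); T[:3,:3]=R.from_quat([q[1],q[2],q[3],q[0]]).as_matrix(); T[:3,3]=s["ee_pos"]; return T
def shot(name):
    s=telemetry.read_state(); p=read_camera(name)
    V=np.array(p["view"]) if "view" in p else np.linalg.inv(T_tool(s)@np.array(p["tool_from_camera"]))
    return p,np.array(p["camera_matrix"]),V
def save(p,f,crop=None,scale=1):
    im=p["image"][:,:,::-1]
    if crop: l,t,r,b=crop; im=im[t:b,l:r]
    cv2.imwrite("pics/"+f,cv2.resize(im,None,fx=scale,fy=scale,interpolation=cv2.INTER_CUBIC))
def ray(K,V,uv):
    d=np.linalg.inv(K)@np.array([uv[0],uv[1],1.]); C=np.linalg.inv(V); d=C[:3,:3]@d; return C[:3,3],d/np.linalg.norm(d)
def onz(K,V,uv,z):
    o,d=ray(K,V,uv); return o+d*(z-o[2])/d[2]
def tri(*obs): # (K,V,uv)
    A=np.zeros((3,3));b=np.zeros(3);rs=[ray(*o) for o in obs]
    for o,d in rs: M=np.eye(3)-np.outer(d,d);A+=M;b+=M@o
    x=np.linalg.solve(A,b); return x,[np.linalg.norm(np.cross(x-o,d)) for o,d in rs]
def proj(K,V,x):
    c=V[:3,:3]@np.asarray(x)+V[:3,3]; u=K@c; return u[:2]/u[2]
E
python3 - <<'E'
from h import *
s=telemetry.read_state(); print({k:np.round(v,3) for k,v in s.items() if k in("time_s","ee_pos","orientation","force","gripper_width")})
ims=[]
for n in("scene","side","wrist"):
    p,K,V=shot(n); save(p,n+"0.png"); ims.append(p["image"][:,:,::-1]); print(n,"cam",np.round(np.linalg.inv(V)[:3,3],3),"z",np.round(np.linalg.inv(V)[:3,2],2), K[0,0])
    for q in("board_center","caddy","roll_center","dish","tongs_grip","mug"):
        print(q,[(np.round(d["extent"]).astype(int).tolist(),round(d["conf"],2)) for d in boxes_of(p,q)][:4])
E
```

```text
pics
{'time_s': np.float64(0.0), 'ee_pos': array([ 0.549, -0.   ,  0.303]), 'orientation': array([-0.001,  0.707,  0.707, -0.001]), 'force': array([-0.827,  0.429, -0.097]), 'gripper_width': np.float64(0.085)}
scene cam [-0.123 -1.059  1.099] z [ 0.39  0.67 -0.63] 433.3106097462568
board_center [([286, 179, 307, 245], 0.97)]
caddy [([247, 126, 269, 163], 0.87), ([261, 146, 284, 186], 0.58)]
roll_center []
dish [([312, 215, 345, 238], 0.59), ([292, 271, 355, 284], 0.53)]
tongs_grip [([285, 252, 352, 283], 0.83)]
mug []
side cam [ 0.351 -1.077  0.779] z [ 0.13  0.84 -0.52] 421.3509933721304
board_center [([285, 179, 296, 256], 0.68)]
caddy [([284, 155, 286, 168], 0.51), ([312, 235, 347, 260], 0.27)]
roll_center [([319, 228, 335, 246], 0.79)]
dish [([314, 234, 348, 261], 0.81)]
tongs_grip [([240, 276, 335, 309], 0.86)]
mug [([324, 301, 378, 354], 0.63)]
wrist cam [0.551 0.078 0.374] z [ 0.   -0.3  -0.95] 364.3196293623081
board_center [([231, 120, 331, 392], 0.79)]
caddy [([354, 198, 410, 251], 0.51)]
roll_center [([354, 197, 410, 255], 0.71)]
dish [([335, 175, 434, 287], 0.89)]
tongs_grip [([154, 344, 341, 397], 0.89)]
mug []
```

```bash
python3 - <<'E'
import cv2,numpy as np
a=cv2.imread("pics/scene0.png");b=cv2.imread("pics/side0.png")
cv2.imwrite("pics/ab.png",np.hstack([cv2.resize(a[90:390,200:480],None,fx=1.42,fy=1.8),cv2.resize(b[110:410,200:480],None,fx=1.42,fy=1.8)]))
E
```

```text
(no output)
```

View pics/ab.png

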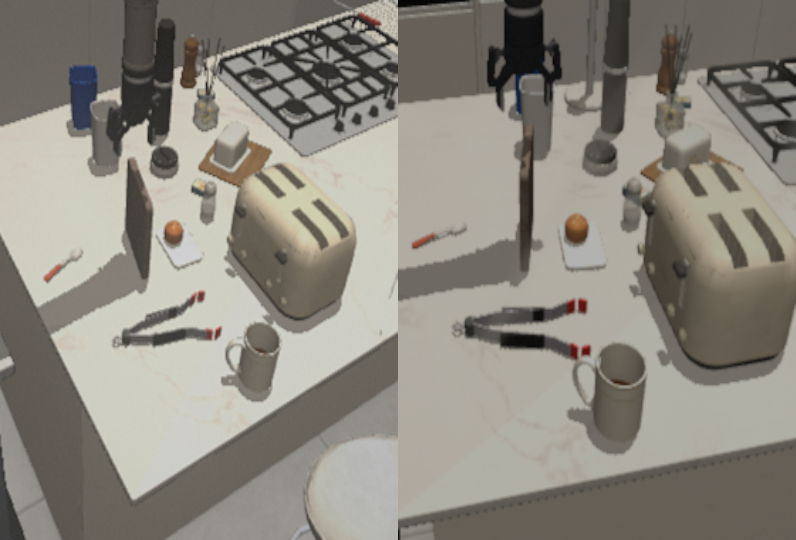

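View pics/wrist0.png

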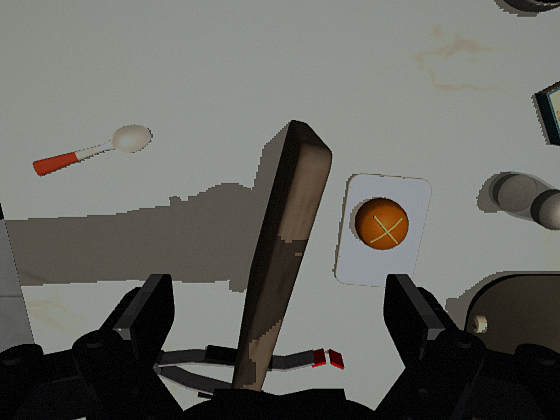

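The left crop (scene) shows the dark board at about scene px (296,212), with the roll on its dish behind it at (322,220). The white/grey caddy is at (273,166), partly hidden by the gripper, and a blue look-alike sits behind it at (258,144). The tongs are at (318,268) and the mug at (382,290). Look-alikes: the blue caddy, the white butter block at (364,170), the red spoon at (245,237) and the toaster. In the wrist view the board's top face runs from (310,140) to (250,385), and the roll is at (382,223).

```bash
python3 - <<'E'
from h import *
P={n:shot(n) for n in("scene","side","wrist")}
KV=lambda n:P[n][1:]
f=lambda x:np.round(x,3).tolist()
W=KV("wrist");S=KV("scene");D=KV("side")
print("roll wrist z.04",f(onz(*W,(382,223),.035)), "side", f(onz(*D,(327,237),.029)),"scene",f(onz(*S,(322,219),.029)))
print("roll tri",tri((*W,(382,223)),(*D,(327,236)),(*S,(322,219))))
print("dish corners",[f(onz(*W,c,.009)) for c in((349,175),(431,180),(415,287),(336,284))])
# board top: far corners top face (296,122)/(330,155) in wrist at z=.19
for c in((296,122),(329,152),(306,148),(248,375),(275,330),(300,180)): print("board top",c,f(onz(*W,c,.19)))
for n,c in(("scene",(200+130/1.42,90+160/1.8)),("scene",(200+152/1.42,90+210/1.8)),("side",(200+(530-398)/1.42,110+125/1.8)),("side",(200+(527-398)/1.42,110+190/1.8))): print(n,c,f(onz(*KV(n),c,.19)))
for n,c in(("scene",(200+147/1.42,90+277/1.8)),("side",(200+(525-398)/1.42,110+268/1.8))): print(n,"foot near",f(onz(*KV(n),c,0)))
# caddy: top rim center, bottom center
print("caddy scene top",f(onz(*S,(200+107/1.42,90+107/1.8),.141)),"bot front",f(onz(*S,(200+108/1.42,90+170/1.8),0)))
print("caddy side top",f(onz(*D,(200+(537-398)/1.42,110+83/1.8),.141)),"bot",f(onz(*D,(200+(537-398)/1.42,110+157/1.8),0)))
print("jaws", [f(onz(*W,c,.012)) for c in((320,357),)])
for n,pts in(("scene",((198,297),(212,333),(122,340),(163,318),(172,338))),("side",((577,306),(580,351),(462,327),(522,314),(522,340)))):
    o=0 if n=="scene" else 398; t=90 if n=="scene" else 110
    print(n,"tongs jawL jawR hinge gripL gripR",[f(onz(*KV(n),(200+(u-o)/1.42,t+v/1.8),.012)[:2]) for u,v in pts])
for n,c in(("scene",(260,388)),("side",(620,437))):
    o=0 if n=="scene" else 398; t=90 if n=="scene" else 110
    print("mug foot",f(onz(*KV(n),(200+(c[0]-o)/1.42,t+c[1]/1.8),0)))
for n in("scene",): save(P[n][0],"cad.png",(225,110,345,200),6)
E
```

```text
roll wrist z.04 [0.654, -0.047, 0.035] side [0.658, -0.055, 0.029] scene [0.653, -0.055, 0.029]
roll tri (array([ 0.65743285, -0.05023775,  0.02687319]), [np.float64(0.0010700891155543243), np.float64(0.003181831696125712), np.float64(0.002317220189879607)])
dish corners [[0.623, -0.004, 0.009], [0.708, -0.01, 0.009], [0.706, -0.134, 0.009], [0.616, -0.13, 0.009]]
board top (296, 122) [0.56, 0.063, 0.19]
board top (329, 152) [0.577, 0.048, 0.19]
board top (306, 148) [0.565, 0.05, 0.19]
board top (248, 375) [0.532, -0.091, 0.19]
board top (275, 330) [0.549, -0.058, 0.19]
board top (300, 180) [0.562, 0.034, 0.19]
scene (291.5492957746479, 178.88888888888889) [0.562, 0.033, 0.19]
scene (307.0422535211268, 206.66666666666666) [0.527, -0.129, 0.19]
side (292.9577464788732, 179.44444444444446) [0.571, 0.038, 0.19]
side (290.84507042253523, 215.55555555555554) [0.525, -0.162, 0.19]
scene foot near [0.537, -0.113, 0.0]
side foot near [0.532, -0.102, 0.0]
caddy scene top [0.647, 0.308, 0.141] bot front [0.625, 0.256, 0.0]
caddy side top [0.643, 0.308, 0.141] bot [0.632, 0.253, 0.0]
jaws [[0.601, -0.227, 0.012]]
scene tongs jawL jawR hinge gripL gripR [[0.612, -0.231], [0.587, -0.323], [0.39, -0.239], [0.505, -0.237], [0.496, -0.289]]
side tongs jawL jawR hinge gripL gripR [[0.609, -0.228], [0.59, -0.321], [0.387, -0.232], [0.502, -0.225], [0.492, -0.28]]
mug foot [0.613, -0.471, 0.0]
mug foot [0.616, -0.468, 0.0]
```

View pics/cad.png

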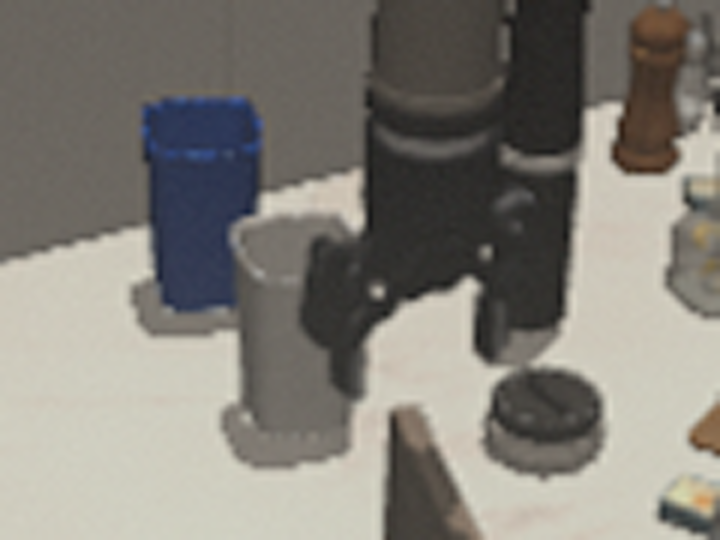

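The crop confirms the choice: the white caddy is at crop px (290,340), clear of the blue one at (205,205). It stands near world (0.645, 0.305). Next I take two close wrist looks, one over the caddy and one over the board.

Emit:
{"name": "drive_tool", "arguments": {"commands": "3.5 0 -2 0 0 0 -1;7 0 -4 0 0 0 -1;10.5 0 -6 0 0 0 -1;14 0 -8 0 0 0 -1;17.5 0 -10 0 0 0 -1;20 0 -11 0 0 0 -1;22 0 -12 0 0 0 -1;22 0 -12 0 0 0 -1;22 0 -12 0 0 0 -1"}}

```text
time_s: 1.95
ee_pos: [0.5498, 0.2216, 0.4241]
orientation: [0.0, 0.706, 0.708, 0.0]
force: [-0.3, -1.1, 0.1]
gripper_width: 0.0854
```

```bash
python3 - <<'E'
from h import *
import pickle
p,K,V=shot("wrist"); save(p,"w1.png",None,1.4); pickle.dump((K,V,p["image"]),open("w1.pkl","wb"))
print(telemetry.read_state()["ee_pos"])
for q in("board_center","caddy"): print(q,[(np.round(d["extent"]).astype(int).tolist(),round(d["conf"],2)) for d in boxes_of(p,q)][:4])
E
```

```text
[0.55010854 0.2196366  0.42355014]
board_center [([252, 266, 308, 396], 0.55)]
caddy [([323, 24, 433, 139], 0.96)]
```

View pics/w1.png

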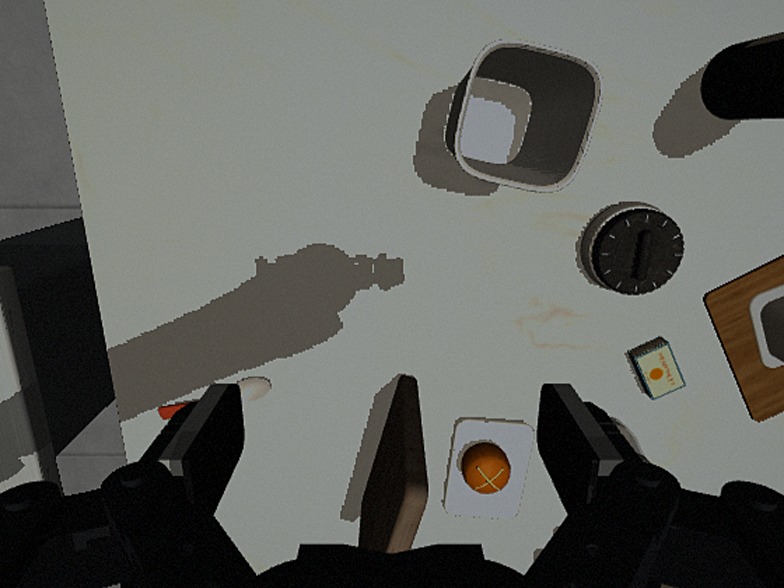

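The caddy rim (1.4x px) spans about (457,40) to (601,190), with its left (-x) side running (474,70) to (457,155). The board's far end is at (410,376–490), the lid at (640,250), and the dish with the roll at (487,468).

```bash
python3 - <<'E'
from h import *
import pickle
K,V,im=pickle.load(open("w1.pkl","rb"))
pts=[(474,70),(463,120),(457,155),(497,40),(540,45),(575,58),(601,85),(592,130),(583,165),(560,190),(520,186),(480,174)]
w=np.array([onz(K,V,(u/1.4,v/1.4),.141)[:2] for u,v in pts])
# box fit: sides
from scipy.optimize import least_squares
def res(p):
    c,s=np.cos(p[2]),np.sin(p[2]); l=(w-p[:2])@np.array([[c,-s],[s,c]])
    return np.r_[l[:3,0]+.0445,l[3:6,1]-.0445,l[6:9,0]-.0445,l[9:,1]+.0445]
r=least_squares(res,[.645,.305,-.2]); print("caddy",r.x[:2].round(4),np.degrees(r.x[2]).round(1),r.fun.round(4))
f=lambda u,v,z:onz(K,V,(u/1.4,v/1.4),z).round(3)
print("board bottom far",f(399,376,0),f(417,379,0),"top far R",f(427,490,.19),"top R near",f(414,550,.19))
print("lid",f(640,250,.04),"spoon",f(255,388,.01))
# wrist0 pose reused
T=np.eye(4)
E
python3 - <<'E'
import sys; sys.path.insert(0,'.')
from h import *
s=dict(telemetry.read_state()); s["ee_pos"]=[.549,0,.303]; s["orientation"]=[-0.001,.707,.707,-.001]
p=read_camera("wrist"); K=np.array(p["camera_matrix"]); V=np.linalg.inv(T_tool(s)@np.array(p["tool_from_camera"]))
for c in((331,158),(305,275),(266,390),(306,150),(270,265),(235,390)): print(c,onz(K,V,c,.19).round(4)[:2])
E
```

```text
caddy [0.6423 0.3053] -8.5 [ 0.0028  0.0017  0.0021 -0.002  -0.0007 -0.0047 -0.0034 -0.0017 -0.0016
  0.0022  0.0007  0.0045]
board bottom far [ 0.562  0.045 -0.   ] [0.581 0.041 0.   ] top far R [0.578 0.052 0.19 ] top R near [ 0.57  -0.002  0.19 ]
lid [0.78  0.194 0.04 ] spoon [0.409 0.035 0.01 ]
(331, 158) [0.5764 0.0452]
(305, 275) [ 0.5647 -0.021 ]
(266, 390) [ 0.542  -0.1018]
(306, 150) [0.5636 0.0492]
(270, 265) [ 0.5451 -0.0148]
(235, 390) [ 0.5225 -0.1018]
```

Emit:
{"name": "drive_tool", "arguments": {"commands": "-3.7 0 0 0 0 4 -1;-7.4 0 1 0 0 7 -1;-11.1 0 2 0 0 10 -1;-14.8 0 3 0 0 13.5 -1;-18.5 0 4.5 0 0 13.5 -1;-22.2 0 6 0 0 13.5 -1;-25 0 7.5 0 0 13.5 -1;-25.9 0 9 0 0 13.5 -1;-25.9 0 11 0 0 13.5 -1;-25.9 0 11 0 0 13.5 -1;-25.9 0 11 0 0 13.5 -1"}}

```text
time_s: 3.07
ee_pos: [0.549, -0.0397, 0.3129]
orientation: [-0.001, 0.786, 0.618, -0.001]
force: [-0.0, -0.0, 0.4]
gripper_width: 0.0854
```

```bash
python3 - <<'E'
from h import *
p,K,V=shot("wrist"); s=telemetry.read_state(); print(s["ee_pos"].round(4) if hasattr(s["ee_pos"],"round") else s["ee_pos"],T_tool(s)[:3,:3].round(3).tolist())
im=p["image"].copy()
c,sn=np.cos(np.radians(-13.5)),np.sin(np.radians(-13.5))
n=np.array([c,sn,0]);t=np.array([-sn,c,0])
for z in(.19,0):
    P=[proj(K,V,np.array([.550,-.038,z])+a*.0875*t+b*.009*n) for a,b in((1,1),(1,-1),(-1,-1),(-1,1))]
    cv2.polylines(im,[np.int32(P)],True,(0,255,0) if z else (255,0,0),1)
save({"image":im},"w2.png")
E
```

```text
[ 0.5498 -0.0391  0.3143] [[0.234, 0.972, -0.0], [0.972, -0.234, 0.0], [0.0, -0.0, -1.0]]
```

View pics/w2.png

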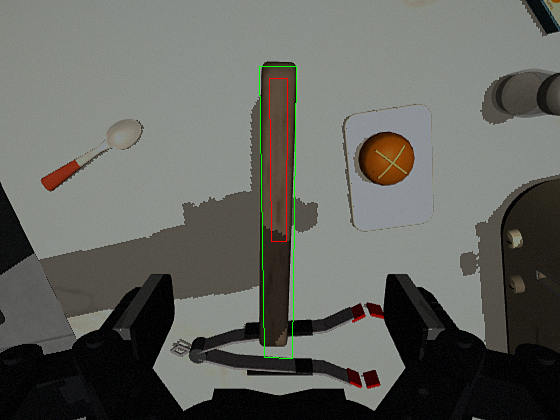

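The overlay fits: the board's top spans (262–297, 62–346), about 5 mm further along +y than modelled. I descend and grip.

Emit:
{"name": "drive_tool", "arguments": {"commands": "0.4 0 3 0 0 0 -1;0.4 0 6 0 0 0 -1;0.4 0 8.4 0 0 0 -1;0.4 0 8.4 0 0 0 -1;0.4 0 8.4 0 0 0 1;0.4 0 8.4 0 0 0 1;0.4 0 8.4 0 0 0 1;0.4 0 8.4 0 0 0 1;0.4 0 8.4 0 0 0 1;0.4 0 8.4 0 0 0 1;0.4 0 8.4 0 0 0 1;0.4 0 8.4 0 0 0 1"}}

```text
time_s: 4.12
ee_pos: [0.5513, -0.035, 0.2313]
orientation: [0.0, 0.785, 0.619, 0.001]
force: [-1.2, -0.4, 6.0]
gripper_width: 0.0168
```

Emit:
{"name": "drive_tool", "arguments": {"commands": "0 0 -1 0 0 0 1;0 0 -3 0 0 0 1;0 0 -5 0 0 0 1;0 0 -7 0 0 0 1;0 0 -9 0 0 0 1;0 0 -9 0 0 0 1;0 0 -9 0 0 0 1;0 0 -9 0 0 0 1"}}

```text
time_s: 4.78
ee_pos: [0.55, -0.0351, 0.3179]
orientation: [-0.001, 0.785, 0.619, -0.002]
force: [-1.0, 0.2, -5.1]
gripper_width: 0.0173
```

```bash
python3 - <<'E'
from h import *
p,K,V=shot("scene")
print([(np.round(d["extent"]).astype(int).tolist(),round(d["conf"],2)) for d in boxes_of(p,"caddy")],[(np.round(d["extent"]).astype(int).tolist(),round(d["conf"],2)) for d in boxes_of(p,"board_center")])
print("blue top",onz(K,V,(225+202/6,110+128/6),.141).round(3),"bot",onz(K,V,(225+200/6,110+308/6),0).round(3))
print("white top",onz(K,V,(225+290/6,110+245/6),.141).round(3))
E
```

```text
[([247, 126, 270, 164], 0.97), ([260, 146, 285, 184], 0.57)] [([288, 159, 310, 229], 0.66)]
blue top [0.655 0.477 0.141] bot [0.64  0.453 0.   ]
white top [0.634 0.302 0.141]
```

Emit:
{"name": "drive_tool", "arguments": {"commands": "1.5 -0.5 0 0 0 0 1;4.5 -1.5 0 0 0 -1 1;8 -2.5 0 0 0 -2 1;11.5 -3.5 0 0 0 -3 1;15 -4.5 0 0 0 -4 1;18.5 -5.5 0 0 0 -5 1;22 -6.5 0 0 0 -5 1;25.5 -7.5 0 0 0 -5 1;29 -8.5 0 0 0 -5 1;32 -9 0 0 0 -5 1;33.7 -9.5 0 0 0 -5 1;34.3 -9.5 0 0 0 -5 1"}}

```text
time_s: 5.93
ee_pos: [0.5359, 0.3263, 0.318]
orientation: [-0.003, 0.755, 0.656, -0.001]
force: [-1.3, 1.2, -5.1]
gripper_width: 0.0174
```

Emit:
{"name": "drive_tool", "arguments": {"commands": "0 0 0 3 0 0 1;0 0 0 7 0 0 1;0 0 0 11 0 0 1;0 0 0 14 0 0 1;0 0 0 16 0 0 1;0 0 0 16 0 0 1;0 0 0 16 0 0 1;0 0 0 16 0 0 1;0 0 0 16 0 0 1"}}

```text
time_s: 6.68
ee_pos: [0.5384, 0.3206, 0.3203]
orientation: [-0.105, 0.75, 0.647, -0.09]
force: [0.2, 0.5, -4.4]
gripper_width: 0.0172
```

```bash
python3 - <<'E'
from h import *
s=telemetry.read_state(); print(np.round(s["ee_pos"],4),T_tool(s)[:3,:3].round(3).tolist(),np.round(s["qpos"],2),s["gripper_width"],np.round(s["force"],1))
p,K,V=shot("wrist"); a=p["image"]
p2,K2,V2=shot("side"); save({"image":np.hstack([a[:,80:480],cv2.resize(p2["image"][90:300,200:400],(400,420))])},"w3.png")
E
```

```text
[0.5384 0.3206 0.3203] [[0.147, 0.951, -0.271], [0.989, -0.142, 0.041], [0.0, -0.274, -0.962]] [-0.42  0.62 -0.12  1.03 -0.1   1.71 -0.68] 0.017248104919594887 [ 0.2  0.5 -4.4]
```

View pics/w3.png

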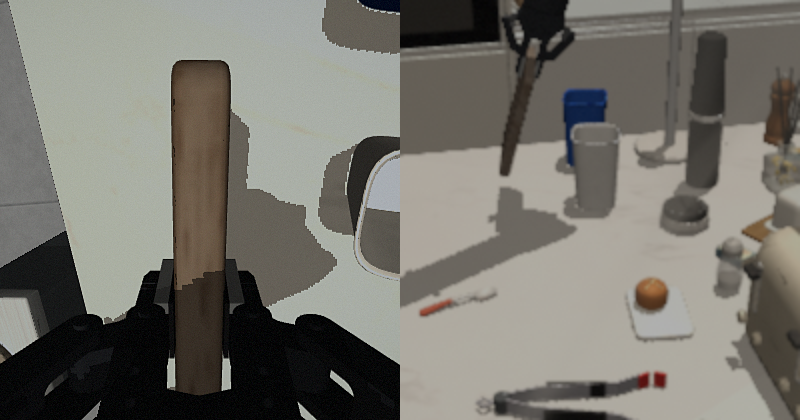

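Board is held tilted with its top toward the caddy. In the wrist part the caddy's -x side sits at about (350,200), clear of the board. Now I go down beside it.

Emit:
{"name": "drive_tool", "arguments": {"commands": "0 1.2 1.1 0 0 0 1;0 2.4 2.2 0 0 0 1;0 3.6 3.4 0 0 0 1;0 4.8 4.6 0 0 0 1;0 6 5.7 0 0 0 1;0 6.8 6.4 0 0 0 1;0 7.2 6.8 0 0 0 1;0 7.2 6.8 0 0 0 1;0 7.2 6.8 0 0 0 1;0 7.2 6.8 0 0 0 1"}}

```text
time_s: 7.62
ee_pos: [0.5885, 0.3139, 0.2359]
orientation: [-0.106, 0.75, 0.647, -0.09]
force: [0.6, 0.3, -3.9]
gripper_width: 0.0172
```

Emit:
{"name": "drive_tool", "arguments": {"commands": "0 0.7 0.1 0 0 0 1;0 1.4 0.1 0 0 0 1;0 1.9 0.1 0 0 0 1;0 2.2 0.2 0 0 0 1;0 2.2 0.2 0 0 0 1;0 2.2 0.2 0 0 0 1;0 2.2 0.2 0 0 0 1"}}

```text
time_s: 8.2
ee_pos: [0.6087, 0.3103, 0.2266]
orientation: [-0.106, 0.75, 0.646, -0.091]
force: [-0.7, -0.3, -3.5]
gripper_width: 0.0167
```

Emit:
{"name": "drive_tool", "arguments": {"commands": "0 0.05 0.15 0 0 0 1;0 0.1 0.3 0 0 0 1;0 0.1 0.3 0 0 0 1;0 0.1 0.3 0 0 0 1"}}

```text
time_s: 8.53
ee_pos: [0.609, 0.3102, 0.2245]
orientation: [-0.105, 0.75, 0.647, -0.09]
force: [0.5, -1.0, -0.6]
gripper_width: 0.0171
```

```bash
python3 - <<'E'
from h import *
s=telemetry.read_state(); print(np.round(s["ee_pos"],4),np.round(s["force"],1))
p,K,V=shot("wrist"); a=p["image"]
p2,K2,V2=shot("side"); save({"image":np.hstack([a[:,130:530],cv2.resize(p2["image"][110:250,230:363],(400,420))])},"w4.png")
E
```

```text
[0.609  0.3102 0.2245] [ 0.5 -1.  -0.6]
```

View pics/w4.png

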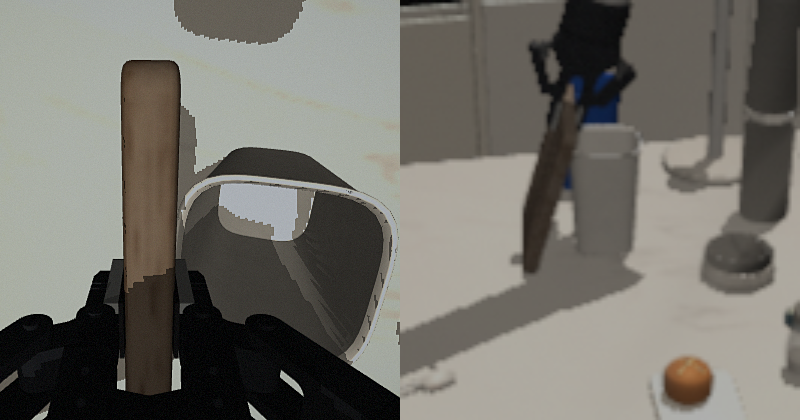

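The foot is down (the load has gone from the wrist) and the rim's edge at (183,210) almost meets the board face at (180,210). I nudge it in, then release.

Emit:
{"name": "drive_tool", "arguments": {"commands": "0 0.15 0.05 0 0 0 1;0 0.3 0.05 0 0 0 1;0 0.4 0.05 0 0 0 1;0 0.4 0.05 0 0 0 1;0 0.4 0.05 0 0 0 1"}}

```text
time_s: 9.05
ee_pos: [0.6109, 0.31, 0.224]
orientation: [-0.107, 0.749, 0.647, -0.092]
force: [-4.8, -2.2, 7.3]
gripper_width: 0.017
```

Emit:
{"name": "drive_tool", "arguments": {"commands": "0 0.4 0.05 0 0 0 0.5;0 0.4 0.05 0 0 0 0.3;0 0.4 0 0 0 0 0.2;0 0.4 0 0 0 0 0.2;0 0.4 0 0 0 0 0.2;0 0.4 0 0 0 0 0.2"}}

```text
time_s: 9.55
ee_pos: [0.6168, 0.3089, 0.2206]
orientation: [-0.105, 0.75, 0.646, -0.091]
force: [0.6, 0.4, -0.9]
gripper_width: 0.0344
```

```bash
python3 - <<'E'
from h import *
s=telemetry.read_state(); print(np.round(s["ee_pos"],4),np.round(s["force"],1),s["gripper_width"])
E
```

```text
[0.6168 0.3089 0.2206] [ 0.6  0.4 -0.9] 0.0344300739145965
```

Emit:
{"name": "drive_tool", "arguments": {"commands": "0 0.2 -0.1 0 0 0 0.1;0 0.1 -0.6 0 0 0 0.1;0 0 -1.6 0 0 0 0.1;0 0 -3 0 0 0 0.1;0 0 -5 0 0 0 0.1;0 0 -7.5 0 0 0 0;0 0 -10 0 0 0 -1;0 0 -12 0 0 0 -1;0 0 -12 0 0 0 -1;0 0 -12 0 0 0 -1"}}

```text
time_s: 10.38
ee_pos: [0.65, 0.3042, 0.3382]
orientation: [-0.105, 0.75, 0.647, -0.089]
force: [0.3, 1.2, -0.5]
gripper_width: 0.0856
```

```bash
python3 - <<'E'
from h import *
s=telemetry.read_state(); print(np.round(s["ee_pos"],4),np.round(s["force"],1),s["gripper_width"],np.round(s["qpos"],2))
p,K,V=shot("wrist"); a=p["image"]
p2,K2,V2=shot("side"); p3,K3,V3=shot("scene")
b=cv2.resize(p2["image"][110:250,230:363],(399,420))
save({"image":np.hstack([cv2.resize(a,(400,300)),cv2.resize(b,(285,300))])},"w5.png")
for q,(p,K,V) in {"side":(p2,K2,V2),"scene":(p3,K3,V3)}.items(): print(q,[(np.round(d["extent"]).astype(int).tolist(),round(d["conf"],2)) for d in boxes_of(p,"board_center")],[(np.round(d["extent"]).astype(int).tolist(),round(d["conf"],2)) for d in boxes_of(p,"tongs_grip")],[(np.round(d["extent"]).astype(int).tolist(),round(d["conf"],2)) for d in boxes_of(p,"roll_center")])
E
```

```text
[0.65   0.3042 0.3382] [ 0.3  1.2 -0.5] 0.08555504677707369 [-0.38  0.91 -0.09  0.46 -0.09  1.99 -0.62]
side [([272, 135, 288, 196], 0.69), ([315, 236, 345, 260], 0.63)] [([242, 275, 334, 308], 0.61)] [([320, 230, 331, 244], 0.49)]
scene [([245, 135, 272, 192], 0.64)] [([282, 252, 352, 279], 0.61)] [([291, 272, 355, 284], 0.64)]
```

View pics/w5.png

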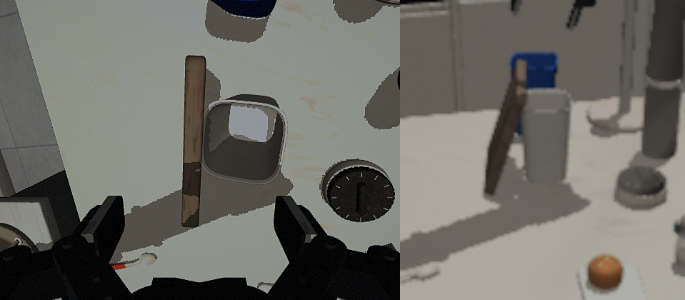

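The board (wrist part, 185–205 × 55–225) leans against the white caddy's -x side, with its foot out and its top on the rim. The side view shows the same. Next, the tongs: untilt, travel, turn, then look.

Emit:
{"name": "drive_tool", "arguments": {"commands": "-3 -2 0.5 -4 0 0 -1;-6 -4 1 -8 0 0 -1;-9 -6 1.5 -12 0 0 -1;-11.4 -8.1 2.3 -16 0 0 -1;-11.4 -8.1 2.3 -16 0 0 -1;-11.4 -8.1 2.3 -16 0 0 -1"}}

```text
time_s: 11.33
ee_pos: [0.5384, 0.1964, 0.3322]
orientation: [-0.001, 0.758, 0.652, -0.01]
force: [-0.5, -1.5, -1.8]
gripper_width: 0.0857
```

Emit:
{"name": "drive_tool", "arguments": {"commands": "-3.5 0.2 0 0 0 7 -1;-7 0.4 0 0 0 14 -1;-10.5 0.6 0 0 0 21 -1;-14 0.8 0 0 0 28 -1;-17.5 1 0 0 0 35 -1;-21 1.2 0 0 0 42 -1;-24.5 1.4 0 0 0 49 -1;-28 1.6 0 0 0 56 -1;-31.5 1.8 0 0 0 63 -1;-35 2 0 0 0 70 -1;-38.5 2.3 0 0 0 77 -1;-42 2.5 0 0 0 84 -1"}}

```text
time_s: 12.33
ee_pos: [0.5115, -0.2167, 0.3368]
orientation: [-0.0, 1.0, -0.025, 0.0]
force: [0.5, -0.1, 0.2]
gripper_width: 0.0851
```

Emit:
{"name": "drive_tool", "arguments": {"commands": "0 3.1 0 0 0 7 -1;0 3.1 0 0 0 8.5 -1;0 3.1 0 0 0 8.5 -1;0 3.1 0 0 0 8.5 -1;0 3.1 0 0 0 8.5 -1"}}

```text
time_s: 12.75
ee_pos: [0.5111, -0.2443, 0.3363]
orientation: [-0.001, 0.996, -0.094, 0.0]
force: [-0.9, -0.1, 0.3]
gripper_width: 0.0852
```

```bash
python3 - <<'E'
from h import *
s=telemetry.read_state(); print(np.round(s["ee_pos"],4),T_tool(s)[:3,:3].round(3).tolist(),np.round(s["qpos"],2))
import pickle
p,K,V=shot("wrist"); save(p,"w6.png",None,1.4); pickle.dump((K,V,p["image"]),open("w6.pkl","wb"))
E
```

```text
[ 0.5111 -0.2443  0.3363] [[0.982, -0.187, 0.0], [-0.187, -0.982, 0.002], [-0.0, -0.002, -1.0]] [ 0.13  0.34  0.4   1.42 -0.13  1.41 -1.23]
```

View pics/w6.png

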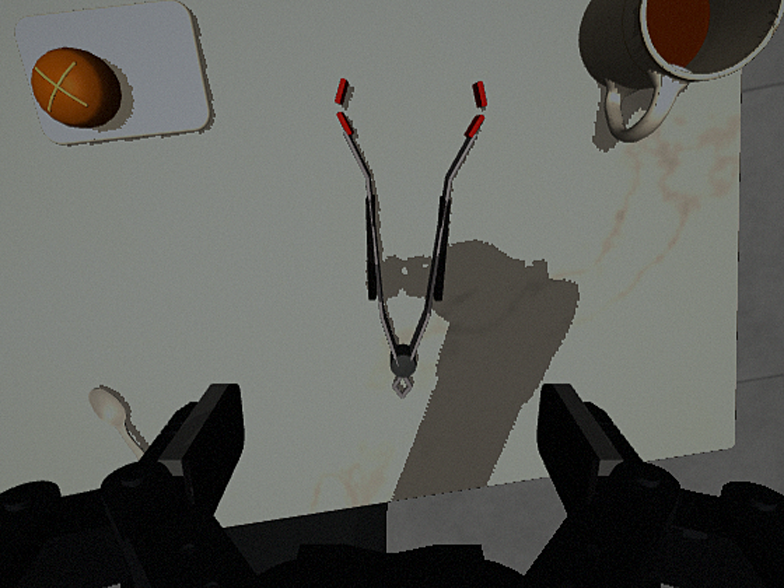

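The tongs are centred in view. In 1.4x px: hinge (403,358), grips (371,248) and (441,248), jaws (342,105) and (479,108). The roll is at (75,87) and the mug at (680,50).

```bash
python3 - <<'E'
from h import *
import pickle
K,V,im=pickle.load(open("w6.pkl","rb"))
f=lambda u,v,z:onz(K,V,(u/1.4,v/1.4),z)
h=f(403,358,.012);gl=f(371,248,.018);gr=f(441,248,.018);jl=f(342,108,.018);jr=f(479,110,.018)
g=(gl+gr)/2;j=(jl+jr)/2
print("hinge",h.round(4),"grip",g.round(4),"jaw",j.round(4))
print("h-g",np.linalg.norm((g-h)[:2]),"g-j",np.linalg.norm((j-g)[:2]),"width",np.linalg.norm(gl-gr),np.linalg.norm(jl-jr))
d=(j-h)[:2];print("heading",np.degrees(np.arctan2(d[1],d[0])))
u=d/np.linalg.norm(d); print("grip from hinge",(h[:2]+.1*u).round(4))
T=T_tool(telemetry.read_state()); 
for q in((h[:2]+.1*u),g[:2]): print("tool delta",(T[:3,:3].T@(np.r_[q,.012]-T[:3,3])).round(4))
print("roll",f(75,87,.03),"mug handle",f(640,130,.05), "mug", f(650,100,0))
E
```

```text
hinge [ 0.4037 -0.2349  0.012 ] grip [ 0.4986 -0.2543  0.018 ] jaw [ 0.5985 -0.2756  0.018 ]
h-g 0.09681800954834839 g-j 0.10216593458724009 width 0.05455739161116017 0.09846360510143867
heading -11.80451614679047
grip from hinge [ 0.5016 -0.2553]
tool delta [-0.0073  0.0132  0.3244]
tool delta [-0.0105  0.0127  0.3244]
roll [ 0.65530325 -0.05058085  0.03      ] mug handle [ 0.556201   -0.42226304  0.05      ] mug [ 0.57187356 -0.45329652  0.        ]
```

Emit:
{"name": "drive_tool", "arguments": {"commands": "-0.3 0.5 3.5 0 0 -0.5 -1;-0.6 1 7 0 0 1 -1;-0.8 1.3 10.5 0 0 1 -1;-0.8 1.3 14 0 0 1 -1;-0.8 1.3 17.5 0 0 1 -1;-0.8 1.3 20.5 0 0 1 -1;-0.8 1.3 23 0 0 1 -1;-0.8 1.3 24.5 0 0 1 -1;-0.8 1.3 25 0 0 1 -1;-0.8 1.3 25 0 0 1 -1;-0.8 1.3 25 0 0 1 -1"}}

```text
time_s: 13.72
ee_pos: [0.5011, -0.257, 0.0873]
orientation: [0.0, 0.995, -0.104, 0.001]
force: [0.3, -0.1, 0.2]
gripper_width: 0.0853
```

```bash
python3 - <<'E'
from h import *
s=telemetry.read_state(); print(np.round(s["ee_pos"],4),T_tool(s)[:3,:3].round(3).tolist(),np.round(s["force"],1))
p,K,V=shot("wrist"); save(p,"w7.png")
E
```

```text
[ 0.5011 -0.257   0.0873] [[0.978, -0.206, 0.001], [-0.206, -0.978, -0.0], [0.002, -0.0, -1.0]] [ 0.3 -0.1  0.2]
```

View pics/w7.png

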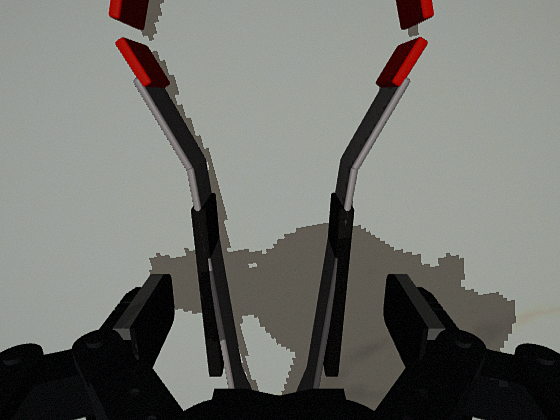

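The tongs lie between the fingers: grips at u=205 and 341, fingers at 170 and 390, so about 2 mm left of centre. I lower and squeeze lightly.

Emit:
{"name": "drive_tool", "arguments": {"commands": "0 -0.1 0.7 0 0 0 -1;0 -0.2 1.3 0 0 0 -1;0 -0.2 1.3 0 0 0 -1;0 -0.2 1.3 0 0 0 -0.6;0 -0.2 1.3 0 0 0 -0.4;0 -0.2 1.3 0 0 0 -0.33;0 -0.2 1.3 0 0 0 -0.33;0 -0.2 1.3 0 0 0 -0.33;0 -0.2 1.3 0 0 0 -0.33;0 -0.2 1.3 0 0 0 -0.33"}}

```text
time_s: 14.6
ee_pos: [0.5011, -0.2559, 0.0743]
orientation: [0.0, 0.995, -0.105, 0.001]
force: [0.0, 0.2, 5.4]
gripper_width: 0.0567
```

Emit:
{"name": "drive_tool", "arguments": {"commands": "0 0 -0.5 0 0 0 -0.33;0 0 -1.2 0 0 0 -0.33;0 0 -2 0 0 0 -0.33;0 0 -3 0 0 0 -0.33;0 0 -4 0 0 0 -0.33;0 0 -5 0 0 0 -0.33;0 0 -6 0 0 0 -0.33;0 0 -6 0 0 0 -0.33;0 0 -6 0 0 0 -0.33"}}

```text
time_s: 15.35
ee_pos: [0.501, -0.2558, 0.1345]
orientation: [0.0, 0.995, -0.104, 0.001]
force: [-0.3, 0.5, -1.7]
gripper_width: 0.0569
```

```bash
python3 - <<'E'
from h import *
s=telemetry.read_state(); print(np.round(s["ee_pos"],4),np.round(s["force"],1),np.round(s["torque"],2))
p,K,V=shot("wrist"); p2,K2,V2=shot("side"); print([(np.round(d["extent"]).astype(int).tolist(),round(d["conf"],2)) for d in boxes_of(p2,"tongs_grip")])
save({"image":np.hstack([cv2.resize(p["image"],(400,300)),cv2.resize(p2["image"][210:330,220:380],(400,300))])},"w8.png")
E
```

```text
[ 0.501  -0.2558  0.1345] [-0.3  0.5 -1.7] [ 0.04 -0.01  0.03]
[([238, 261, 336, 289], 0.88), ([270, 179, 272, 199], 0.32)]
```

View pics/w8.png

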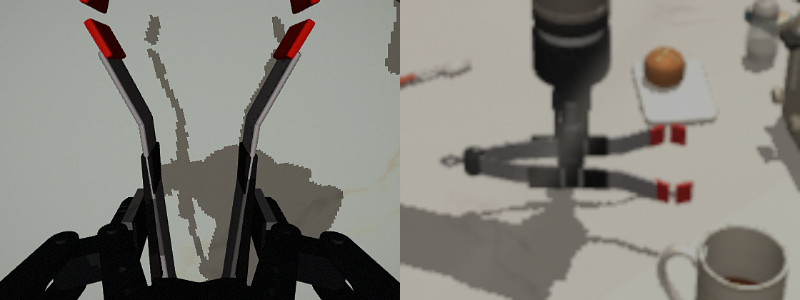

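The tongs hang level and open in the grip. The side part shows jaws at (670,135) and (673,190), lifted, with the mug still standing. I work out the roll and toaster clearance numerically.

```bash
python3 - <<'E'
from h import *
import pickle
P={n:shot(n) for n in("scene","side")}
S=P["scene"][1:];D=P["side"][1:]
print("toaster left-far foot side",onz(*D,(200+(645-398)/1.42,110+262/1.8),0).round(3),"near",onz(*D,(200+(690-398)/1.42,110+358/1.8),0).round(3))
print("scene far foot",onz(*S,(200+232/1.42,90+262/1.8),0).round(3),"near",onz(*S,(200+298/1.42,90+316/1.8),0).round(3))
# roll by colour
obs=[]
K6,V6,im6=pickle.load(open("w6.pkl","rb")); K1,V1,im1=pickle.load(open("w1.pkl","rb"))
for n,(im,K,V) in {"scene":(P["scene"][0]["image"],*S),"side":(P["side"][0]["image"],*D),"w6":(im6,K6,V6),"w1":(im1,K1,V1)}.items():
    hsv=cv2.cvtColor(im,cv2.COLOR_RGB2HSV); m=cv2.inRange(hsv,(8,120,60),(18,255,255))
    k,l,st,c=cv2.connectedComponentsWithStats(m); e=proj(K,V,[.656,-.05,.029])
    cand=[i for i in range(1,k) if st[i,4]>30]; i=min(cand,key=lambda i:np.linalg.norm(c[i]-e)); 
    x,y,w,h,A=st[i]; ctr=(x+w/2,y+h/2); print(n,st[i],"exp",e.round(1)); obs.append((K,V,ctr))
print(tri(*obs)); print(tri(*obs[2:])); print([onz(*o,.029).round(4)[:2].tolist() for o in obs])
T=T_tool(telemetry.read_state()); print(T[:3,:3].round(3).tolist(),T[:3,3])
E
```

```text
toaster left-far foot side [ 0.782 -0.135  0.   ] near [ 0.782 -0.36   0.   ]
scene far foot [ 0.76 -0.18  0.  ] near [ 0.809 -0.379  0.   ]
scene [487  61  12  21  81] exp [321.9 218.1]
side [318 230  15  15 182] exp [325.9 236.2]
w6 [  22   35   51   54 1910] exp [53.3 61.6]
w1 [332 323  33  30 673] exp [347.3 334.2]
(array([ 0.69056303, -0.20149857,  0.3245333 ]), [np.float64(0.44598297958604255), np.float64(0.184509867364885), np.float64(0.0857304847622667), np.float64(0.30017970533883287)])
(array([ 0.65557351, -0.04953418,  0.03833507]), [np.float64(0.0005499539690846453), np.float64(0.0005499539690844617)])
[[2.4825, 0.6729], [0.6531, -0.0563], [0.6567, -0.0443], [0.6583, -0.0567]]
[[0.978, -0.208, -0.001], [-0.208, -0.978, 0.001], [-0.002, -0.0, -1.0]] [ 0.50002764 -0.25528997  0.13270476]
```

Emit:
{"name": "drive_tool", "arguments": {"commands": "0 -0.7 -0.7 0 0 0 -0.33;0 -2.2 -1.5 0 0 -1 -0.33;0.1 -4.2 -2 0 0 -2 -0.33;0.2 -6.4 -2 0 0 -4 -0.33;0.3 -8.6 -2 0 0 -6 -0.33;0.4 -10.8 -2 0 0 -8 -0.33;0.5 -13 -2 0 0 -10 -0.33;0.6 -15.2 -2 0 0 -12 -0.33;0.7 -17.4 -2 0 0 -12 -0.33;0.8 -19.4 -2 0 0 -12 -0.33;0.8 -20.6 -2 0 0 -12 -0.33;0.8 -21.1 -2 0 0 -12 -0.33"}}

```text
time_s: 16.6
ee_pos: [0.5526, -0.0473, 0.1535]
orientation: [-0.001, 1.0, 0.002, -0.0]
force: [0.3, -0.5, -0.8]
gripper_width: 0.057
```

Emit:
{"name": "drive_tool", "arguments": {"commands": "0 0 0 0 0 0 -0.33;0 0 0 0 0 0 -0.33;0 0 0 0 0 0 -0.33"}}

```text
time_s: 16.85
ee_pos: [0.5518, -0.053, 0.1535]
orientation: [0.001, 1.0, -0.001, -0.0]
force: [-0.1, 0.3, -0.8]
gripper_width: 0.057
```

```bash
cat > jaw.py <<'E'
from h import *
s=telemetry.read_state(); T=T_tool(s); print(np.round(s["ee_pos"],4),T[:3,0].round(3),np.round(s["force"],1),s["gripper_width"])
p,K,V=shot("wrist"); save(p,"jaw_%d.png"%int(s["time_s"]*100)); hsv=cv2.cvtColor(p["image"],cv2.COLOR_RGB2HSV)
zt=s["ee_pos"][2]-.0623
def comps(m,a):
    k,l,st,c=cv2.connectedComponentsWithStats(m); return [(st[i][:5].tolist(),c[i]) for i in range(1,k) if st[i,4]>a]
red=cv2.inRange(hsv,(0,170,50),(5,255,255))|cv2.inRange(hsv,(172,170,50),(180,255,255))
for b,c in comps(red,60):
    w=onz(K,V,c,zt); t=T[:3,:3].T@(w-T[:3,3]); print("red",b,"tool xy",t[:2].round(4),"world",w[:2].round(4))
for b,c in comps(cv2.inRange(hsv,(8,120,60),(18,255,255)),300):
    w=onz(K,V,(b[0]+b[2]/2,b[1]+b[3]/2),.033); t=T[:3,:3].T@(w-T[:3,3]); print("roll",b,"tool xy",t[:2].round(4),"world",w[:2].round(4))
E
python3 jaw.py
```

```text
[ 0.5518 -0.053   0.1535] [ 1.    -0.003 -0.   ] [-0.1  0.3 -0.8] 0.05704963401489068
red [118, 26, 39, 56, 718] tool xy [ 0.0911 -0.0473] world [ 0.643  -0.0061]
red [385, 27, 56, 55, 1351] tool xy [0.0908 0.0458] world [ 0.6425 -0.0992]
roll [218, 0, 105, 91, 7240] tool xy [ 0.0999 -0.0035] world [ 0.6516 -0.0499]
```

Emit:
{"name": "drive_tool", "arguments": {"commands": "0 -0.15 0 0 0 0 -0.33;0 -0.25 0.7 0 0 0 -0.33;0 -0.25 1.5 0 0 0 -0.33;0 -0.25 2.2 0 0 0 -0.33;0 -0.25 3 0 0 0 -0.33;0 -0.25 3.8 0 0 0 -0.33;0 -0.25 4.5 0 0 0 -0.33;0 -0.25 5.2 0 0 0 -0.33;0 -0.25 5.8 0 0 0 -0.33;0 -0.25 6.2 0 0 0 -0.33;0 -0.25 6.3 0 0 0 -0.33;0 -0.25 6.3 0 0 0 -0.33"}}

```text
time_s: 17.9
ee_pos: [0.5521, -0.0483, 0.0901]
orientation: [0.0, 1.0, 0.0, -0.0]
force: [-0.4, 0.7, -1.4]
gripper_width: 0.0566
```

```bash
python3 jaw.py; ls pics | grep jaw
```

```text
[ 0.5521 -0.0483  0.0901] [ 1.  0. -0.] [-0.4  0.7 -1.4] 0.05659350107818951
red [118, 26, 39, 56, 725] tool xy [ 0.0911 -0.0473] world [ 0.6431 -0.001 ]
red [385, 27, 56, 56, 1377] tool xy [0.0908 0.0457] world [ 0.6429 -0.094 ]
roll [202, 0, 163, 92, 10764] tool xy [0.0928 0.002 ] world [ 0.6448 -0.0503]
jaw_1685.png
jaw_1789.png
```

The roll sits between the jaws (centred within about 1–2 mm, near edge at x≈0.078 in the tool frame). I close on it.

Emit:
{"name": "drive_tool", "arguments": {"commands": "0 0 0 0 0 0 -0.2;0 0 0 0 0 0 -0.1;0 0 0 0 0 0 0;0 0 0 0 0 0 0.1;0 0 0 0 0 0 0.2;0 0 0 0 0 0 0.4;0 0 0 0 0 0 0.7;0 0 0 0 0 0 1;0 0 0 0 0 0 1;0 0 0 0 0 0 1;0 0 0 0 0 0 1;0 0 0 0 0 0 1"}}

```text
time_s: 18.95
ee_pos: [0.5523, -0.0483, 0.0905]
orientation: [0.0, 1.0, 0.0, 0.0]
force: [0.2, -0.3, -0.1]
gripper_width: 0.0366
```

```bash
python3 jaw.py; ls pics | grep jaw
```

```text
[ 0.5523 -0.0483  0.0905] [1. 0. 0.] [ 0.2 -0.3 -0.1] 0.03660607367622335
red [180, 24, 33, 56, 683] tool xy [ 0.0918 -0.0274] world [ 0.6442 -0.021 ]
red [339, 24, 40, 57, 851] tool xy [0.0916 0.0279] world [ 0.6439 -0.0762]
roll [199, 0, 161, 93, 10986] tool xy [0.0927 0.0007] world [ 0.645 -0.049]
jaw_1685.png
jaw_1789.png
jaw_1895.png
```

Emit:
{"name": "drive_tool", "arguments": {"commands": "0 0 -0.2 0 0 0 1;0 0 -0.6 0 0 0 1;0 0 -1.2 0 0 0 1;0 0 -2 0 0 0 1;0 0 -3 0 0 0 1;0 0 -4 0 0 0 1;0 0 -5 0 0 0 1;0 0 -5.8 0 0 0 1;0 0 -6.3 0 0 0 1;0 0 -6.5 0 0 0 1;0 0 -6.5 0 0 0 1;0 0 -6.5 0 0 0 1"}}

```text
time_s: 20.0
ee_pos: [0.5519, -0.0482, 0.1552]
orientation: [-0.0, 1.0, 0.0, -0.0]
force: [0.2, -0.4, -1.9]
gripper_width: 0.0368
```

```bash
python3 jaw.py; python3 - <<'E'
from h import *
p,K,V=shot("side"); print([(np.round(d["extent"]).astype(int).tolist(),round(d["conf"],2)) for d in boxes_of(p,"roll_center")],"exp lifted",proj(K,V,[.656,-.05,.094]).round(0),"on dish",proj(K,V,[.656,-.05,.029]).round(0))
E
```

```text
[ 0.5519 -0.0482  0.1552] [ 1.     0.    -0.001] [ 0.2 -0.4 -1.9] 0.0368113572459812
red [182, 24, 32, 56, 668] tool xy [ 0.0917 -0.027 ] world [ 0.6436 -0.0213]
red [337, 25, 41, 55, 793] tool xy [0.0915 0.0276] world [ 0.6434 -0.0759]
roll [199, 0, 160, 93, 10830] tool xy [0.0996 0.0006] world [ 0.6514 -0.0488]
[([247, 209, 332, 233], 0.63), ([319, 213, 334, 226], 0.46)] exp lifted [327. 218.] on dish [326. 236.]
```

The roll is rising with the tongs. I continue to a good height.

Emit:
{"name": "drive_tool", "arguments": {"commands": "0 0 -0.4 0 0 0 1;0 0 -1.2 0 0 0 1;0 0 -2.4 0 0 0 1;0 0 -3.8 0 0 0 1;0 0 -5.2 0 0 0 1;0 0 -6.6 0 0 0 1;0 0 -8 0 0 0 1;0 0 -9.4 0 0 0 1;0 0 -10.6 0 0 0 1;0 0 -11.5 0 0 0 1;0 0 -12 0 0 0 1;0 0 -12 0 0 0 1"}}

```text
time_s: 21.15
ee_pos: [0.5528, -0.0485, 0.277]
orientation: [0.0, 1.0, 0.0, 0.001]
force: [0.9, -0.6, -1.8]
gripper_width: 0.0367
```

Emit:
{"name": "drive_tool", "arguments": {"commands": "0 0 0 0 0 0 1;0 0 0 0 0 0 1;0 0 0 0 0 0 1;0 0 0 0 0 0 1;0 0 0 0 0 0 1;0 0 0 0 0 0 1"}}

```text
time_s: 21.65
ee_pos: [0.5521, -0.0483, 0.2751]
orientation: [0.0, 1.0, 0.0, -0.0]
force: [0.1, 0.4, -1.5]
gripper_width: 0.0366
```

```bash
python3 jaw.py; python3 - <<'E'
from h import *
q={}
for n in("side","scene"):
    p,K,V=shot(n); q[n]=p["image"]
    for k in("roll_center","board_center","mug"): print(n,k,[(np.round(d["extent"]).astype(int).tolist(),round(d["conf"],2)) for d in boxes_of(p,k)])
    print("exp roll",proj(K,V,[.656,-.05,.212]).round(0))
save({"image":np.hstack([cv2.resize(q["side"][110:380,210:400],(400,568)),cv2.resize(q["scene"][100:370,220:410],(400,568))])},"fin.png")
E
```

```text
[ 0.5521 -0.0483  0.2751] [ 1.     0.    -0.001] [ 0.1  0.4 -1.5] 0.036611202855769284
red [182, 24, 32, 56, 669] tool xy [ 0.0918 -0.027 ] world [ 0.6438 -0.0213]
red [345, 25, 33, 55, 722] tool xy [0.0918 0.028 ] world [ 0.6438 -0.0763]
roll [200, 0, 159, 93, 10753] tool xy [0.1125 0.0011] world [ 0.6644 -0.0494]
side roll_center [([318, 176, 337, 188], 0.49)]
side board_center [([270, 150, 284, 198], 0.68)]
side mug [([256, 176, 322, 187], 0.43)]
exp roll [328. 184.]
scene roll_center []
scene board_center [([247, 134, 276, 192], 0.7)]
scene mug [([363, 269, 396, 307], 0.71)]
exp roll [326. 179.]
```

View pics/fin.png

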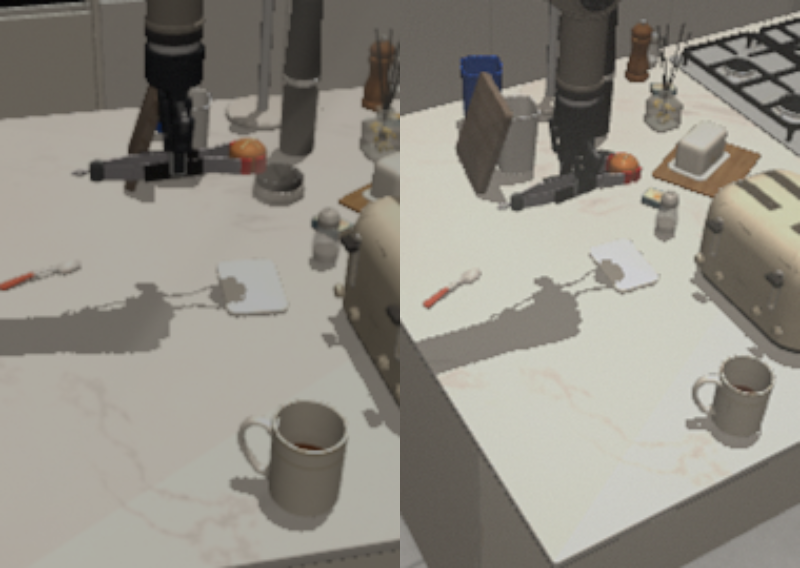

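The final picture shows the roll in the red jaws, at (247,155) in the side part and (623,168) in the scene part. The dish is empty, the board leans on the white caddy at (483,130), and the mug is upright. I hand the job in.

```bash
python3 -c "
from cell import workorder,telemetry
print(workorder.sign_off()); s=telemetry.read_state(); print(s['time_s'],s['ee_pos'],s['gripper_width'])"
```

```text
the job is handed in; nothing more can be done
None
the job is handed in; nothing more can be done
```

The job is done and handed in at about 22 s of the 64 s allowed. The board leans at roughly 16° against the robot-facing side of the white caddy, and the gripper has let go of it. The roll is held in the tongs' red jaws.

**Last checks:**
- **Roll:** its centre is about 21 cm above the worktop and it has not moved in the jaws. The jaws and the roll's lower and side edges stayed within a few pixels in the wrist camera through the lift. The gripper itself did not touch the roll.
- **Grip:** the opening held at 36.6 mm, slightly under the 39 mm given for parallel arms. I took this to be the rubber grips compressing.
- **Scene:** the dish is empty, the board is still leaning, and the mug and the blue caddy are untouched.

**Disagreements and limits:**
- **Detectors:** the networks gave some wrong or missing boxes. The roll was not found in the last scene picture, and a false "mug" box fell on the tongs in the side view. I judged those cases by the pictures and geometry.
- **Forces:** the wrist-force readings at the end of each move stayed under 10 N; I did not watch them in between.
- **Pictures:** I viewed 12, two over the budget of 10.

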